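# Let a dowel out of the red pedal dispenser

## Task

Get the dowel out of the dispenser with the red lid: press its red pedal right down so that the lid rises and the dowel rolls into the tray, then ease the pedal slowly back up with the fingers so the lid settles shut without slamming, and let go. Work the lid by the pedal only, without touching the lid, leave the dowel in the tray, and do not work the blue dispenser.

Things in the scene. Friction and masses are not known exactly. Their poses are not given: they have to be found in the camera images.
- red_dispenser: Dowel dispenser fixed to the bench: grey hopper 100 mm wide, 96 mm high, with a red lid; before it an open tray, before that a red pedal plate. Origin: on the bench, under the hopper's front; x points from pedal to hopper, y left, z up. In this frame the hopper spans x 0 to 90 mm, the tray (lip 34 mm high) x -50 to 0, y -40 to 40 mm; the pedal plate is centred at x = -100, y = 0.
- red_pedal (a joint): Angle of the red pedal, rad: 0 = up (lid shut), 0.22 = fully down (lid open 50 degrees). Its plate (44 mm along x, 60 along y, 7 thick) has its top 50 mm above the bench when up, about 20 mm when fully down; the pivot lies 135 mm behind the plate's centre. A spring lifts it: pressing the plate's centre takes about 4 N at first, 6 N when down. Let go, it snaps up.
- red_lid: Red lid of the red dispenser, 95 mm long, 80 mm wide, with a small pale frosted window and a front apron 60 mm deep that shuts the hopper's mouth. Origin on its hinge at the back top edge of the hopper (x = 85, z = 93 mm in the dispenser's frame). Turns four times as far as the pedal; its front edge swings up and back to about 165 mm above the bench.
- red_dowel: Loose light wooden dowel, 24 mm in diameter, 60 mm long, 30 g, lying crosswise behind the red lid's apron on a chute sloping to the tray. Origin at its centre, y along its length. At first its centre is 50 mm above the bench, 12 mm behind the hopper's front; it rolls out by itself once the pedal is beyond about half way and then lies in the tray, its centre 25 mm above the bench.
- blue_pedal (a joint): Angle of the pedal of the other dispenser, alike but with blue lid and blue pedal: 0 = up; it stays up.

How it is judged:
By the outcome, as a careful person would: the job done as asked, in the order asked, and still so for the second after the job is handed in, with the robot touching nothing.
It also fails if it takes over 32 s, if anything falls off the work surface, if the arm or the gripper's body presses on something with over 40 N, if the wrist force passes 120 N, or if a joint passes its speed limit or range.

## Robot

A 7-joint arm with a two-finger parallel gripper is mounted at the origin on a cart in front of the work surface, level with it; the furniture and walls round the work are solid. World frame = base frame: x ahead of the robot, y to its left, z up, the work surface at z = 0. Lengths are in mm, angles in rad, forces in N, time in s.
With the tool pointing down it reaches from about 400 to 900 mm from the base axis. Payload 5.5 kg.
Tool frame: the origin (TCP) lies on the centre line of the jaws, within the pads' length; the fingertips stand manip.nose_length ahead of it and the grasp point (between the pads) lies 11 mm behind it (manip.nose_length is the distance from the TCP to the fingertips, in mm); z points along the fingers, y is the line along which they close (so a half turn about z gives the same grasp; the last joint's range is limited). The gripper opens to 92 mm and grips with 3 to 60 N. Pads are 19 mm wide; open, the fingers measure 130 mm over their backs; the gripper's body (75 mm by 190 mm) begins 47 mm behind the grasp point.
Start: joints at [-0.987, 0.501, -0.427, 1.55, 0.221, 1.138, -0.21], TCP at [204.924, 616.851, 234.729] pointing down, gripper open.
Joint ranges: [-2.88, 2.88], [-0.31, 2.03], [-1.54, 1.56], [0.2, 2.42], [-1.41, 4.55], [0.19, 2.02], [-2.57, 2.57]. Speed limits (rad/s): [2.57, 2.57, 3.14, 3.14, 3.14, 3.14, 3.14].

## Interface

Orientations are given as a unit quaternion [w, x, y, z].
In Python, from workcell import manip gives the robot as it stands. The module is installed in compiled form; this text tells all that it offers. Calls block until the motion is done:
- manip.goto(position, orientation): joint-space move of the TCP to a pose.
- manip.move_linear(position, attitude=None, v=150): straight line of the TCP; attitude=None keeps the orientation; v is the mean speed in mm/s.
- manip.move_j(angles): joint-space move.
- manip.gripper_to(opening): opening from 0.0 (shut) to 1.0 (fully open); the grip force is fixed at half the most; returns when the fingers have stopped.
- manip.hold(seconds).
- manip.solve_ik(position, orientation): joint angles nearest the present ones, or None.
- manip.camera(name): name is "scene" or "top" or "wrist"; returns a dict with "image" (384x512x3 uint8, red, green, blue), "fov_y" (degrees; the focal length in pixels is half the picture's height over the tangent of half this angle, whatever the lens; pixels are square), "cx", "cy" (the principal point, pixels), "extrinsics" (4x4, takes a point from world to camera coordinates). Camera axes: x right, y down, z forward; pixel columns grow to the right and rows downward; lengths in mm; the calibration is good to about 2 mm. A picture is of the moment at which its call begins. There is no depth.
A pose or a line that the arm cannot do raises manip.IKError and nothing moves.
- manip.finish_job(): hands the job in; it is judged then, once.
Readings, each from a call of its own:
- manip.read_time_s(): time.
- manip.read_joint_pos(): joint angles.
- manip.read_qvel(): joint speeds.
- manip.read_joint_torque(): joint torques, N m.
- manip.read_eef_pos(): TCP position.
- manip.read_ee_rot(): TCP orientation.
- manip.read_wrist_force(): force on the tool from outside, world axes, zero at the start.
- manip.read_moment(): the same for the moment, N m.
- manip.read_grip_width(): opening from 0.0 (shut) to 1.0 (fully open).
- manip.read_gripper_force(): force on a finger pad.
Only numpy, scipy, OpenCV 4.12 (cv2) and the standard library are available. Lean on these libraries where they do the work, as an engineer would, in place of code of your own. Each camera call takes 0.05 s, during which the arm holds its last target. There are 200 camera calls.

## Working session

There is one attempt and no reset: what is moved stays moved. The work goes in short steps, each a Python script; the robot and the scene stay as the last script left them, time stands still between calls to the robot, and variables do not carry over. Pictures are saved under pics/ and viewed, at most 10 in all, crops included, and the job is handed in when it is done.

```bash
mkdir -p pics
python3 - <<'E'
from workcell import manip
import cv2,numpy as np,pickle
d={n:manip.camera(n) for n in("scene","top")}
pickle.dump(d,open('d.pkl','wb'))
for n in d:
    c=d[n];print(n,c['fov_y'],c['cx'],c['cy'],np.round(c['extrinsics'],3).tolist())
im=np.hstack([d['scene']['image'],d['top']['image']])[:,:,::-1]
cv2.imwrite('pics/s.png',d['scene']['image'][:,:,::-1]);cv2.imwrite('pics/t.png',d['top']['image'][:,:,::-1])
print(manip.nose_length,manip.read_ee_rot(),manip.read_time_s(),manip.read_wrist_force())
E
```

```text
scene 43.86097213359216 255.2805375683161 192.7428692206889 [[-0.886, -0.463, -0.005, 628.408], [-0.361, 0.698, -0.619, 206.23], [0.29, -0.547, -0.785, 755.749], [0.0, 0.0, 0.0, 1.0]]
top 45.472290486236915 242.4423680958228 192.9286164771671 [[-0.016, -0.999, 0.041, 75.995], [-0.997, 0.013, -0.08, 641.714], [0.079, -0.042, -0.996, 886.232], [0.0, 0.0, 0.0, 1.0]]
8.0 [-1.52512327e-04  1.59690980e-01  9.87166683e-01 -8.41205893e-04] 0.1 [0.47453513 0.04457855 0.2300206 ]
```

View pics/s.png

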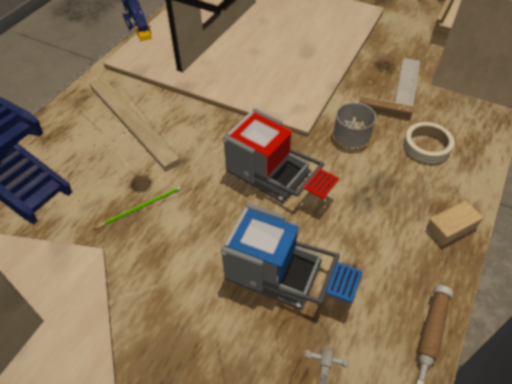

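View pics/t.png

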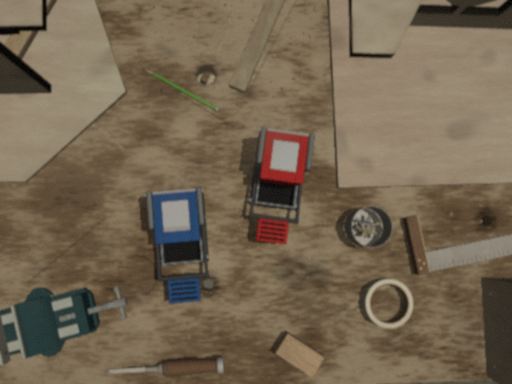

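The views show the red dispenser mid-bench (lid at top-view (284,155), red pedal at (272,231)). The blue dispenser is at (178,230), clear of the pedal by about 130 mm. Next I'll measure the pedal and lid.

```bash
cat > h.py <<'E'
import numpy as np,cv2
def ray_plane(c,uv,z):
    f=192/np.tan(np.radians(c['fov_y']/2));E=c['extrinsics'];R,t=E[:3,:3],E[:3,3]
    d=R.T@np.array([(uv[0]-c['cx'])/f,(uv[1]-c['cy'])/f,1]);o=-R.T@t
    return o+d*(z-o[2])/d[2]
def reds(c):
    h=cv2.cvtColor(c['image'],cv2.COLOR_RGB2HSV)
    m=(((h[...,0]<6)|(h[...,0]>172))&(h[...,1]>170)&(h[...,2]>80)).astype(np.uint8)
    m=cv2.morphologyEx(m,cv2.MORPH_CLOSE,np.ones((5,5)))
    cs=sorted(cv2.findContours(m,cv2.RETR_EXTERNAL,cv2.CHAIN_APPROX_NONE)[0],key=cv2.contourArea)[::-1][:2]
    return cs  # lid, pedal
E
python3 - <<'E'
import pickle;from h import *
d=pickle.load(open('d.pkl','rb'))
for n in d:
    c=d[n]
    for k,(q,z) in enumerate(zip(reds(c),(95,50))):
        r=cv2.minAreaRect(q);b=cv2.boxPoints(r)
        P=np.array([ray_plane(c,p,z)[:2] for p in b])
        e=[(np.degrees(np.arctan2(*(P[(i+1)%4]-P[i])[::-1])).round(1),np.linalg.norm(P[(i+1)%4]-P[i]).round(1)) for i in range(2)]
        print(n,k,cv2.contourArea(q),r,P.mean(0).round(1),e)
E
```

```text
scene 0 1761.5 ((265.7956237792969, 138.56202697753906), (54.48466110229492, 46.99589157104492), 46.54815673828125) [688.1  -2.5] [(np.float64(-98.2), np.float64(110.3)), (np.float64(149.3), np.float64(128.0))]
scene 1 528.0 ((320.6400146484375, 182.98001098632812), (22.600000381469727, 28.0), 36.869895935058594) [565.8  14.8] [(np.float64(-95.4), np.float64(64.5)), (np.float64(159.9), np.float64(45.3))]
top 0 809.5 ((283.7615661621094, 157.90769958496094), (43.41215515136719, 46.76109313964844), 7.125016689300537) [701.3  -7.9] [(np.float64(-8.2), np.float64(87.3)), (np.float64(-97.6), np.float64(80.9))]
top 1 610.5 ((271.56927490234375, 230.94618225097656), (30.140439987182617, 22.326250076293945), 7.125016689300537) [566.7  12.9] [(np.float64(-8.2), np.float64(42.8)), (np.float64(-98.0), np.float64(58.2))]
```

```bash
cat >> h.py <<'E'
A=np.radians(-8.3+180);Q=[0,np.cos(A/2),np.sin(A/2),0]
E
python3 - <<'E'
from workcell import manip
from h import *
print(manip.solve_ik([565,13.7,200],Q),manip.solve_ik([565,13.7,25],Q))
manip.move_linear([204.9,616.9,290],v=200)
manip.goto([565,13.7,200],Q); manip.gripper_to(0)
print(manip.read_time_s(),manip.read_eef_pos(),manip.read_wrist_force(),manip.read_joint_pos())
c=manip.camera("wrist")
for n in("wrist","scene"):
    c=manip.camera(n);cv2.imwrite(f'pics/{n}1.png',c['image'][:,:,::-1])
    if n=="wrist":
        for q in reds(c):
            r=cv2.minAreaRect(q);print(r,ray_plane(c,r[0],50).round(1),ray_plane(c,r[0],95).round(1))
E
```

```text
[ 0.01213373  0.35729689 -0.10374108  1.8113976   0.04376775  0.97510595
  1.31626779] [ 0.07549923  0.61510732 -0.18738885  1.90252771  0.18096464  0.64012422
  1.20209112]
4.475 [564.98314593  13.71711891 200.00005277] [ 0.39053204 -0.17538825  0.51627684] [-0.01944848  0.35586098 -0.06469015  1.81254345  0.02720057  0.9740696
  1.33053987]
((253.0, 181.0), (36.0, 52.0), 90.0) [565.9  12.1  50. ] [554.6  13.9  95. ]
```

View pics/wrist1.png

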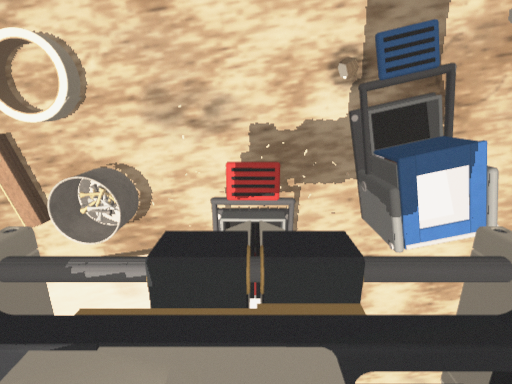

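View pics/scene1.png

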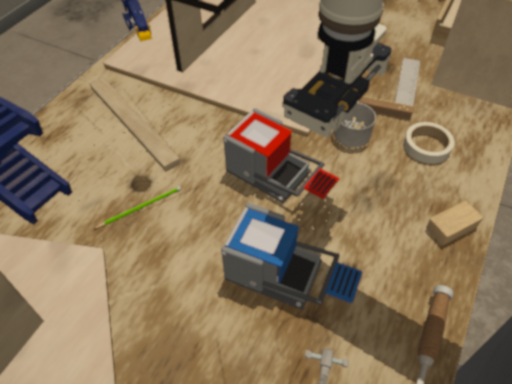

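Both views agree with the estimate: the pedal is at wrist pixel (253,181), square to the tool. The gripper is clear of the lid, the blue dispenser and the cup. Pressing now.

Run:
```python
from workcell import manip
from h import *
p=np.array([565.3,13.0])
manip.move_linear([*p,66],v=110)
f0=manip.read_wrist_force()[2]
for z in (57,50,43,36,33,31,30,29,28,27,26,25,24,23):
    manip.move_linear([*p,z],v=30)
    f=manip.read_wrist_force()[2]-f0; print(z,round(f,1),end='; ')
    if z<34 and f>14: break
manip.hold(1.0)
print(manip.read_time_s(),manip.read_wrist_force()[2]-f0,manip.read_eef_pos())
ims=[manip.camera(n)['image'][:,:,::-1] for n in("scene","top")]
cv2.imwrite('pics/p2.png',cv2.resize(np.hstack([ims[0][60:240,180:400],ims[1][90:270,170:390]]),None,fx=1.8,fy=1.8))
```

```text
57 3.9; 50 4.9; 43 5.2; 36 5.1; 33 5.8; 31 5.2; 30 5.5; 29 10.8; 28 15.2; 9.8417 14.692483182064002 [564.9971082   13.15883824  29.20856661]
```

View pics/p2.png

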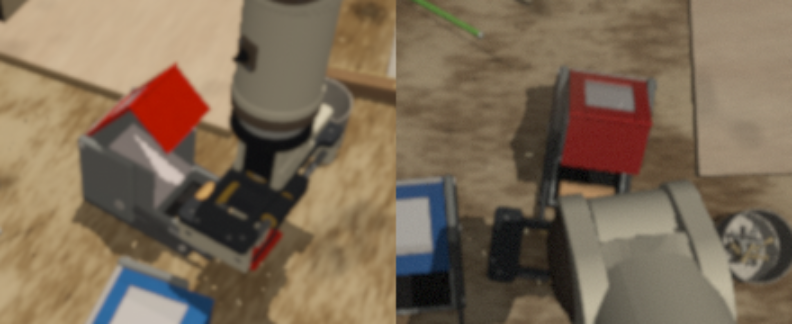

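The lid is wide open and the dowel lies in the tray (crop pixel (590,187)). The force rise to 15 N shows the pedal is at its stop. Easing up.

Run:
```python
from workcell import manip
from h import *
p=np.array([565.3,13.0])
for z,v in ((42,6),(50,5),(54,3),(56,3),(57,2.5),(58,2.5),(59,2.5),(60,2.5),(62,3),(66,5)):
    manip.move_linear([*p,z],v=v)
    print(z,manip.read_wrist_force()[2].round(1),round(manip.read_time_s(),1),end='; ')
manip.move_linear([*p,200],v=120)
manip.hold(.3)
print(manip.read_time_s(),manip.read_wrist_force())
ims=[]
for n in("scene","top"):
    c=manip.camera(n);ims.append(c['image'][:,:,::-1])
    for q in reds(c): print(n,cv2.minAreaRect(q),cv2.contourArea(q))
cv2.imwrite('pics/p3.png',cv2.resize(np.hstack([ims[0][60:240,180:400],ims[1][90:270,170:390]]),None,fx=1.8,fy=1.8))
```

```text
42 4.6 12.4; 50 5.4 14.2; 54 3.4 15.7; 56 4.1 16.5; 57 3.5 17.0; 58 2.2 17.4; 59 1.3 17.9; 60 -0.7 18.4; 62 0.3 19.2; 66 0.3 20.2; 21.7417 [ 0.96511043 -0.85311117 -0.27144129]
scene ((265.2500305175781, 138.75001525878906), (53.740108489990234, 47.37614822387695), 45.0) 1755.5
scene ((320.4832458496094, 182.8717498779297), (21.949586868286133, 28.2296085357666), 37.5685920715332) 506.0
top ((283.7386779785156, 157.931396484375), (43.25149917602539, 46.46097946166992), 6.581944942474365) 781.0
top ((262.0, 220.5), (3.0, 8.0), 90.0) 18.5
```

View pics/p3.png

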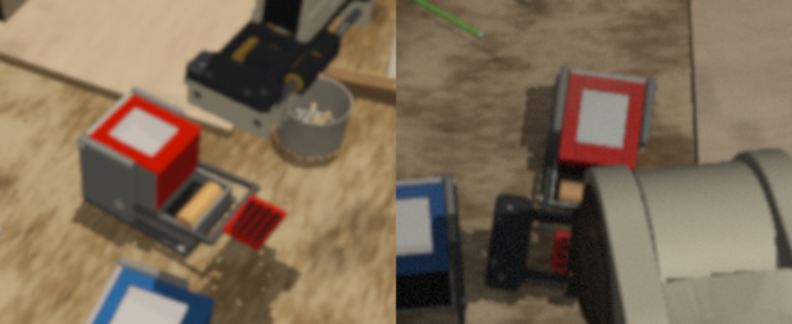

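The lid is shut and the pedal is up, both at their original pixels. The dowel is in the tray (crop (200,203)) and the arm is clear, so I'm handing in.

```bash
python3 -c "
from workcell import manip
print(manip.finish_job())"
```

```text
the job is handed in; nothing more can be done
None
```

The job is handed in at about 22 s: the dowel is in the tray, the red lid was eased shut by the pedal and the pedal let go, and the lid and the blue dispenser were not touched.

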